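# Close the battery bay of the drop-slot opener

### The arm

A 7-joint arm with a two-finger parallel gripper is mounted at the origin on the work surface. World frame = base frame: x ahead of the robot, y to its left, z up, the work surface at z = 0. Lengths are in m, angles in rad, forces in N, time in s.
With the tool pointing down it reaches from about 0.375 to 0.925 m from the base axis. Payload 3.1 kg.
Tool frame: the origin (TCP) lies on the centre line of the jaws, within the pads' length; the fingertips stand 8 mm ahead of it and the grasp point (between the pads) lies 11 mm behind it (tip_reach is the distance from the TCP to the fingertips, in m); z points along the fingers, y is the direction in which the jaws open and shut (so a half turn about z gives the same grasp; the last joint's range is limited). The gripper opens to 85 mm and grips with 20 to 120 N. Pads are 22 mm wide; open, the fingers measure 114 mm over their backs; the gripper's body (76 mm by 85 mm) begins 54 mm behind the grasp point. The pads swing forward as they close: fully open they stand 13 mm farther back than shut.
Start: joints at [1.076, 0.383, 0.044, 1.598, -0.018, 1.161, -0.05], TCP at [0.251, -0.599, 0.239] pointing down, gripper open.
Joint ranges: [-2.61, 2.61], [-0.41, 2.15], [-1.48, 1.57], [0, 2.5], [-1.57, 4.71], [0.05, 1.97], [-2.85, 2.85]. Speed limits (rad/s): [2.79, 2.79, 3.14, 3.14, 3.14, 3.14, 3.14].

### API

Orientations are given as a 3x3 rotation matrix whose columns are the frame's x, y, z axes.
In Python, from cell import * gives the robot as it stands.
- The arm moves only by the shell command python3 -m pendant 'ROWS'. ROWS is JSON, one flat list of numbers, 7 for each row, row after row: the turn, a rotation vector about the tool's x, y, z in degrees, then the shift along the tool's x, y, z in cm, then the finger opening in cm, from 0 to 8.54. In form: [ax, ay, az, x, y, z, gripper, ax, ay, az, x, y, z, gripper, ...]. A call has 1 to 12 rows; each row is the pose to reach, as a shift and turn from the pose commanded when the call began, along the tool's axes at that moment; what a row does not reach only later rows make up. A row lasts 1/10 s, in which the tool goes at most 50 mm and 8.59 degrees, less where a joint would pass 70% of its speed; a pose out of reach is approached as far as the arm can. A call with a gripper value outside its range is refused whole. The fingers move at their own pace and stop on an object; the grip force is fixed at half the most. Time passes only in rows, so rows that repeat a pose let the fingers close. It gives the time, the measured TCP pose, the force and the opening at its end, in the units of the state.
- get_obs(): the state, without advancing time (a new reading comes with each control period).
- read_camera(name): name is "side" or "top"; returns (picture, depth): 384x512x3 uint8, red, green, blue; 384x512 float32, m along the optical axis (not along the pixel's ray), 0 where there is no reading.
- camera_info(name): a dict with "intrinsics" (3x3 intrinsics, pixels), "k1" (the pictures are not rectified: a ray, as slopes to the right and down, at radius r is drawn at 1 + k1 r^2 times it, then the intrinsics apply), "origin" and "rotation" of the camera in the world. Camera axes: x right, y up, looking along -z (the intrinsics and any distortion apply to the point x, -y, -z); pixel columns grow to the right and rows downward; lengths in m; the calibration is good to about 2 mm. A picture is of the moment at which its call begins. camera_info takes no time and is no camera call.
- hand_in(): hands the job in, once; it reports no verdict.
The state is a dict: "clock": time; "qpos": joint angles; "dq": joint speeds; "joint_torque": joint torques, N m; "position": TCP position; "tool_rot": TCP orientation; "force": force on the tool from outside, world axes, zero at the start; "ft_torque": the same for the moment, N m; "grip_width": opening from 0.0 (shut) to 1.0 (fully open).
Only numpy, scipy, OpenCV 4.12 (cv2) and the standard library are available. Lean on these libraries where they do the work, as an engineer would, in place of code of your own. Each camera call takes 0.05 s, during which the arm holds its last target.

### The job

The cells of the drop-slot opener have been changed: put the loose cover back on its battery box. Hold the cover with its front end tipped down, hook its tongue under the lip at the front of the box, then swing the rear end down until the sprung catch snaps over it and the cover lies flat and square; let go of it. Leave the other things on the counter where they are and do not press the drop slot's button.

Things in the scene. Friction and masses are not known exactly. Their poses are not given: they have to be found in the camera images.
- cover_grip (a point): Middle of the loose grey plastic cover's upright grip rib (40 mm along x, 12 along y, 26 high, in the middle of the plate's top), 18 mm above the plate's underside. Plate 120 mm (x) x 80 (y) x 5 thick; rib top 31 mm above the underside. Axes: -x to the front (tongue), z up. Front edge at x = -60, rear edge at +60 mm. About 110 g. Starts flat on the counter, rib up.
- cover_tongue (a point): Tip of the cover's flat tongue, 74 mm in front (-x) of the plate's centre, 2 mm above the underside. The tongue sticks out of the middle of the front edge: 14 mm long, 40 wide, 4 thick, flush with the underside. Axes as the cover's.
- cover_rear (a point): Middle of the lower rear edge of the cover's plate: 60 mm behind (+x) its centre, at the underside. Axes as the cover's.
- bay_box: Grey battery box fixed to the counter, open on top, cells inside: x -82 (front, slot) to +88 mm (rear, catch), 86 wide (y). Side rims 45 mm high, 13 wide, 60 mm gap between. Origin on the counter under the fitted cover's centre: fitted, the plate's centre is at x = y = 0, its underside on the rims at z = 45 mm, its axes parallel to the box's.
- slot_mouth (a point): Mouth of the front slot, at the lip's rear edge: x -63.5, y 0, z 48 mm in the box's frame; axes as the box's. Lip: x -76 to -63.5, underside z 50.5, top z 57 mm; a wall at x -76 stops the tongue. The slot is 50 mm wide and open below into the box: a tipped tongue passes under the lip while the plate's front edge rests on the rims at about x = -60.
- catch_nose (a point): Tip of the catch's nose, 29 mm wide; closed it is at x 54.5, y 0, z 52 mm in the box's frame, overhanging the fitted cover's rear edge by 5.5 mm, 1 mm above it. Its front face slopes from there up and back (7 mm back, 12 up) to z 65. It runs between two cheeks (x 64 to 88, |y| 17 to 25 mm, top z 67).
- catch (a joint): Sprung catch: 0 = closed over the cover's rear edge, up to 0.012 m pushed back (+x of the box). Spring 2 N closed plus 250 N/m. Pushing the cover's rear end straight down wedges it back (about 4 to 9 N); it then snaps shut over the cover by itself.
- slot_button (a joint): Steel push button of the drop slot, right of the work (round, 32 mm across, on a dark square housing); 0 = up, 0.006 m = fully pressed. Leave alone.
- scanner: Black plastic hand scanner, 170 x 62 x 39 mm, lying on the counter; origin under its middle. Leave alone.
- candlestick: Pewter candlestick, 84 mm foot, 165 mm tall; origin under its foot. Leave alone.
- truck: Red tin toy truck, 115 x 45 x 57 mm; origin on the counter under its middle. Leave alone.
- piggy_bank: White ceramic piggy bank, 130 x 96 x 120 mm; origin on the counter under its middle. Leave alone.
- stamp: Wooden hand stamp, 42 mm foot, 76 mm tall; origin under its foot. Leave alone.
- tape_roll: Roll of tape lying flat, 100 mm across, 48 mm high; origin under its middle. Leave alone.
There are look-alikes about, which are no part of the job. Of the things like the part that bears cover_grip, leave any that is green or purple; of the rest the larger one is meant.

How it is judged:
On the way:
1. the tongue is under the lip while the cover is still tipped, rear end up (x of cover_tongue in the frame of bay_box between -0.0785 and -0.068 m and y of cover_tongue in the frame of bay_box between -0.009 and 0.009 m and z of cover_tongue in the frame of bay_box between 0.025 and 0.05 m and angle between cover_grip's own z axis and vertical above 0.08 rad and z of cover_rear in the frame of bay_box above 0.053 m), for 0.1 s.
At the end, for the whole second after the job is handed in: The cover lies flat on the box (within 0.04 rad, rear edge within 3 mm of the rim) and square to it (within 0.12 rad), its tongue tip at least 4.5 mm under the lip and within 9 mm of the slot's middle, the catch closed over its rear edge (within 2 mm), at rest and let go (x of cover_tongue in the frame of bay_box between -0.0785 and -0.068 m and y of cover_tongue in the frame of bay_box between -0.009 and 0.009 m and z of cover_tongue in the frame of bay_box between 0.043 and 0.0505 m and z of cover_rear in the frame of bay_box between 0.043 and 0.048 m and angle between the z axis of cover_grip and the z axis of bay_box, either way round below 0.04 rad and angle between the x axis of cover_grip and the x axis of bay_box, either way round below 0.12 rad and value of joint catch below 0.002 m and linear speed of cover below 0.02 m/s); the robot touches nothing.
It fails at once if another loose thing on the counter is moved more than 3 cm (distance of any of scanner, candlestick, truck, piggy_bank, stamp, tape_roll from where it was at the start of the episode above 0.03 m).
It fails at once if the drop slot's button is pressed (value of joint slot_button above 0.003 m).
It also fails if it takes over 45 s, if anything falls off the work surface, if the arm or the gripper's body presses on something with over 40 N, if the wrist force passes 120 N, or if a joint passes its speed limit or range.

## Working session

There is one attempt and no reset: what is moved stays moved. The work goes in short steps, Python scripts to look and compute and a shell command to move; the robot and the scene stay as the last step left them, time stands still between calls to the robot, and variables do not carry over. Pictures are saved under pics/ and viewed, and the job is handed in when it is done.

```bash
ls; mkdir -p pics
python3 - <<'E'
from cell import *
import cv2,numpy as np
for n in("top","side"):
    p,d=read_camera(n); cv2.imwrite(f"pics/{n}0.png",p[:,:,::-1]); np.savez(f"{n}0.npz",p=p,d=d); print(n,camera_info(n))
o=get_obs(); print(o)
E
```

```text
pics
top {'intrinsics': array([[379.27432032,   0.        , 254.68507569],
       [  0.        , 379.27432032, 195.33291611],
       [  0.        ,   0.        ,   1.        ]]), 'k1': -0.011196919675154014, 'origin': array([ 0.3338257 , -0.04391253,  1.05533372]), 'rotation': array([[ 0.15677325,  0.96660161, -0.20273992],
       [-0.98762274,  0.15443986, -0.02737996],
       [ 0.00484561,  0.204523  ,  0.97884976]])}
side {'intrinsics': array([[463.71460725,   0.        , 260.00256763],
       [  0.        , 463.71460725, 188.3422985 ],
       [  0.        ,   0.        ,   1.        ]]), 'k1': -0.09909833192463412, 'origin': array([0.19763615, 0.91484817, 0.77840189]), 'rotation': array([[-0.94002851,  0.1785494 , -0.29063122],
       [-0.34024449, -0.55100098,  0.76199187],
       [-0.0240849 ,  0.81517975,  0.57870708]])}
{'clock': 0.1, 'qpos': array([ 1.07623551,  0.38376204,  0.04388083,  1.59946522, -0.01791882,
        1.16122706, -0.04990614]), 'dq': array([-0.00020081, -0.00166233, -0.00082231, -0.00213154, -0.00239805,
       -0.0011001 ,  0.00040758]), 'joint_torque': array([ 2.59629669e-03, -4.34726751e+01,  1.02925725e+00, -2.50454664e+01,
        1.08380531e-02,  5.42722424e-03,  1.55491415e-05]), 'position': array([ 0.25082339, -0.59871524,  0.23798541]), 'tool_rot': array([[ 9.22308057e-01,  3.86454008e-01, -1.07171855e-03],
       [ 3.86455472e-01, -9.22305385e-01,  2.22369110e-03],
       [-1.29097452e-04, -2.46509971e-03, -9.99996953e-01]]), 'force': array([-0.64549988,  0.10009227, -0.16478586]), 'ft_torque': array([-0.02643248,  0.0252806 ,  0.05840472]), 'grip_width': 0.9958221414736255}
```

View pics/top0.png

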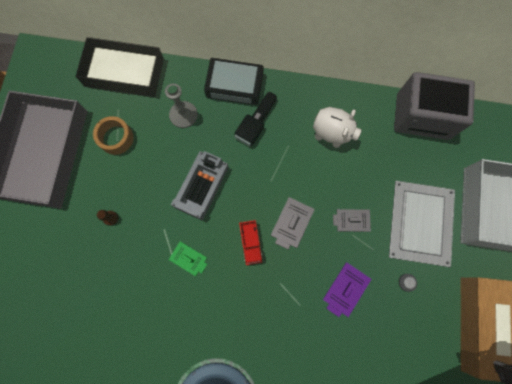

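View pics/side0.png

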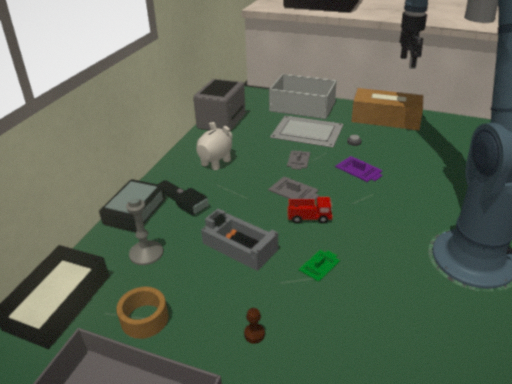

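The top view shows the battery box at about (200,185) with its catch at (210,160). The target grey cover is at (293,222), its tongue at (283,243). A smaller grey cover sits at (353,220), with a green one and a purple one elsewhere. Next I'll measure poses.

```bash
cat > h.py <<'E'
from cell import *
import cv2,numpy as np
def deproj(n,d):
    c=camera_info(n);K=c["intrinsics"];h,w=d.shape
    u,v=np.meshgrid(np.arange(w),np.arange(h))
    x=(u-K[0,2])/K[0,0];y=(v-K[1,2])/K[1,1]
    r0=np.hypot(x,y);r=r0.copy()
    for _ in range(20): r=r0/(1+c["k1"]*r*r)
    s=np.where(r0>0,r/np.maximum(r0,1e-9),1);x=x*s;y=y*s
    P=np.stack([x*d,-y*d,-d],-1)
    return P@c["rotation"].T+c["origin"]
def proj(n,X):
    c=camera_info(n);K=c["intrinsics"]
    p=(np.atleast_2d(X)-c["origin"])@c["rotation"]
    x=p[:,0]/-p[:,2];y=-p[:,1]/-p[:,2];f=1+c["k1"]*(x*x+y*y)
    return np.stack([x*f*K[0,0]+K[0,2],y*f*K[1,1]+K[1,2]],-1)
E
python3 - <<'E'
from h import *
for n,(a,b,c,e) in {"top":(160,120,330,260),"side":(190,160,350,280)}.items():
    z=np.load(f"{n}0.npz");im=z["p"][b:e,a:c,::-1]
    cv2.imwrite(f"pics/{n}z.png",cv2.resize(im,None,fx=4.5,fy=4.2,interpolation=cv2.INTER_CUBIC))
z=np.load("top0.npz");P=deproj("top",z["d"])
print(z["d"][330,150],P[330,150],P[300,250])
R=(slice(190,255),slice(268,320))
Q=P[R];m=(Q[...,2]>0.003)
zz=Q[...,2];print("cover z hist",np.histogram(zz,bins=np.arange(-.005,.045,.0025)))
m=(zz>0.0025)
# largest component
k,l,s,ce=cv2.connectedComponentsWithStats(m.astype(np.uint8));print(s,ce)
R=(slice(145,225),slice(165,235));Q=P[R]
print("box z hist",np.histogram(Q[...,2],bins=np.arange(-.005,.085,.005)))
E
```

```text
1.0007218 [0.14907298 0.2019029  0.00159883] [ 0.26631539 -0.04704085 -0.0009318 ]
cover z hist (array([102, 695, 985, 743, 579, 174,  14,   1,   2,   0,   1,   1,   4,
         8,  31,  20,   2,   0,   0]), array([-0.005 , -0.0025,  0.    ,  0.0025,  0.005 ,  0.0075,  0.01  ,
        0.0125,  0.015 ,  0.0175,  0.02  ,  0.0225,  0.025 ,  0.0275,
        0.03  ,  0.0325,  0.035 ,  0.0375,  0.04  ,  0.0425]))
[[   0    0   52   65 1786]
 [   3    0    1    1    1]
 [   5    1    1    1    1]
 [   8    0    2    3    3]
 [  11    0    1    1    1]
 [  14    0    1    1    1]
 [  16    1    2    2    2]
 [  20    0    1    1    1]
 [  23    0    1    1    1]
 [  25    0    4    3    4]
 [  30    1    1    2    2]
 [  32    1    2    2    3]
 [  34    0    1    1    1]
 [  36    1    1    1    1]
 [  41    0    1    1    1]
 [  43    1    2    1    2]
 [  48    0    2    1    2]
 [  51    1    1    1    1]
 [   1    3    2    2    2]
 [   4    3    7    7   16]
 [  11    2    1    1    1]
 [  22    3    2    3    3]
 [  41    2    1    1    1]
 [  45    3    1    1    1]
 [  47    2    3 
[... 7104 characters left out ...]
25.5        60.5       ]
 [31.5        61.        ]
 [35.         61.        ]
 [41.         60.        ]
 [42.5        61.5       ]
 [46.         61.5       ]
 [ 3.5        62.5       ]
 [22.         62.        ]
 [26.         63.5       ]
 [35.         63.5       ]
 [49.2        63.        ]
 [ 1.         64.        ]
 [ 8.         64.        ]
 [23.         64.        ]
 [41.5        64.        ]]
box z hist (array([1474, 1978,  178,   63,  107,  362,  183,   44,   54,  323,  362,
         45,  215,   78,   89,    2,    0]), array([-0.005,  0.   ,  0.005,  0.01 ,  0.015,  0.02 ,  0.025,  0.03 ,
        0.035,  0.04 ,  0.045,  0.05 ,  0.055,  0.06 ,  0.065,  0.07 ,
        0.075,  0.08 ]))
```

View pics/topz.png

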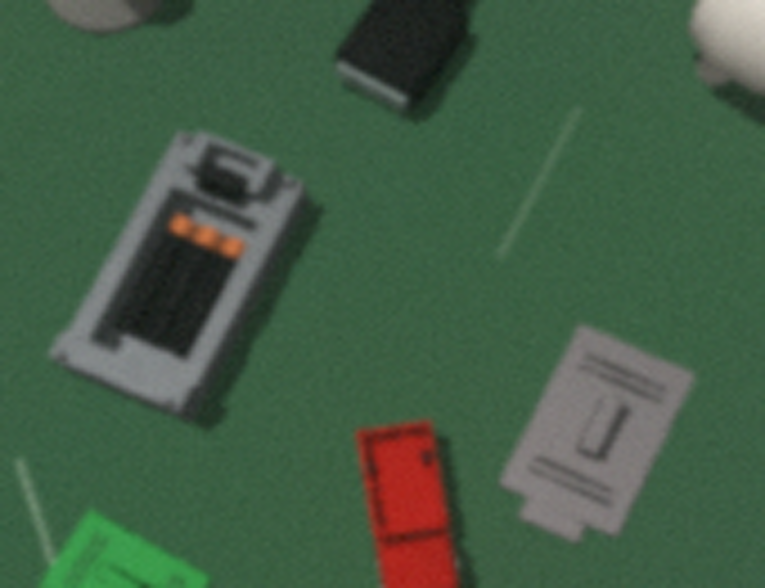

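View pics/sidez.png

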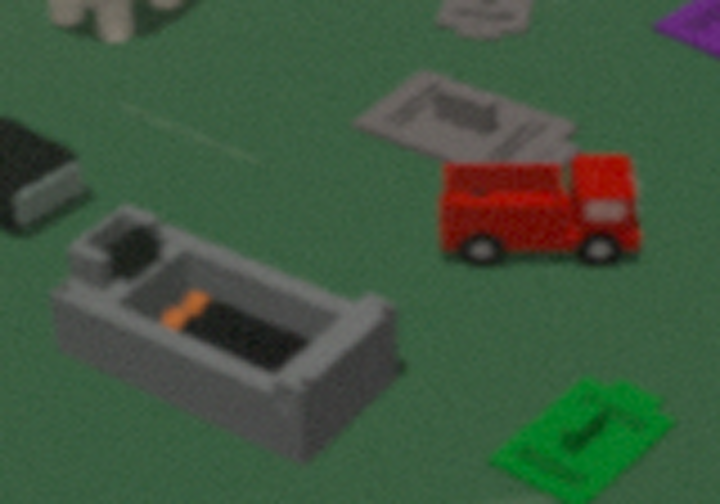

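```bash
cat > fit.py <<'E'
from h import *
from scipy.optimize import minimize
def prism(x0,x1,y0,y1,z0,z1): return np.array([[x,y,z] for x in(x0,x1) for y in(y0,y1) for z in(z0,z1)])
COVER=[prism(-.06,.06,-.04,.04,0,.005),prism(-.074,-.06,-.02,.02,0,.004),prism(-.02,.02,-.006,.006,.005,.031)]
BOX=[prism(-.082,.088,-.043,.043,0,.045),prism(-.082,-.0635,-.043,.043,.045,.057),prism(.064,.088,-.025,.025,.045,.067)]
S=4
def render(n,parts,q,roi):
    a,b,c,e=roi;m=np.zeros(((e-b)*S,(c-a)*S),np.uint8)
    C,s=np.cos(q[2]),np.sin(q[2]);R=np.array([[C,-s,0],[s,C,0],[0,0,1]])
    for p in parts:
        X=p@R.T+[q[0],q[1],0]
        uv=(proj(n,X)-[a,b]+.5)*S-.5
        hu=cv2.convexHull(uv.astype(np.float32))
        cv2.fillConvexPoly(m,np.round(hu*16).astype(np.int32),255,shift=4)
    return cv2.resize(m,(c-a,e-b),interpolation=cv2.INTER_AREA)/255.
def seg(p):
    f=p.astype(float);return (f[...,1]-f[...,0])/(f.sum(-1)+1)*3
def fit(views,parts,q0,name):
    def cost(q): return sum(np.abs(render(n,parts,q,roi)-M).sum() for n,roi,M in views)
    best=None
    for k in range(4):
        r=minimize(cost,q0 if best is None else best.x,method="Nelder-Mead",options=dict(initial_simplex=np.array(q0 if best is None else best.x)+np.vstack([np.zeros(3),np.diag([.015,.015,.1])/(k+1)]),xatol=1e-5,fatol=.01))
        if best is None or r.fun<best.fun: best=r
    print(name,best.x,best.fun,[M.sum() for _,_,M in views]);return best.x
E
python3 - <<'E'
from fit import *
im={n:np.load(f"{n}0.npz")["p"] for n in("top","side")}
for n,u,v in(("top",293,210),("top",300,255),("top",185,195),("side",285,185),("side",240,255),("top",275,195)): print(n,u,v,im[n][v,u],seg(im[n])[v,u])
def M(n,roi,ph=0):
    a,b,c,e=roi;f=seg(cv2.GaussianBlur(im[n],(3,3),.6))[b:e,a:c]
    return (f<.3).astype(float)
P=deproj("top",np.load("top0.npz")["d"])
print(P[222,293],P[243,283],P[185,200],P[160,210],P[208,187])
ct=(268,194,318,252);bt=(168,147,234,221);bs=(196,205,285,268)
c=P[222,293];f=P[243,283]
q=[c[0],c[1],np.arctan2(c[1]-f[1],c[0]-f[0])]
mt=M("top",ct);cv2.imwrite("pics/m1.png",mt*255);mb=M("top",bt);cv2.imwrite("pics/m2.png",mb*255);ms=M("side",bs);cv2.imwrite("pics/m3.png",ms*255)
qc=fit([("top",ct,mt)],COVER,q,"cover top")
c=(P[160,210]+P[208,187])/2;d=P[160,210]-P[208,187]
q=[c[0],c[1],np.arctan2(d[1],d[0])]
q1=fit([("top",bt,mb)],BOX,q,"box top")
q2=fit([("side",bs,ms)],BOX,q,"box side")
q3=fit([("top",bt,mb),("side",bs,ms)],BOX,q,"box both")
for nme,qq,parts in(("c",qc,COVER),("b",q3,BOX)):
  pass
for n in im:
  o=cv2.resize(im[n][:,:,::-1],None,fx=4,fy=4,interpolation=cv2.INTER_CUBIC)
  for qq,parts in((qc,COVER),(q3,BOX)):
    C,s=np.cos(qq[2]),np.sin(qq[2]);R=np.array([[C,-s,0],[s,C,0],[0,0,1]])
    for p in parts:
      uv=proj(n,p@R.T+[qq[0],qq[1],0])*4+1.5
      for i in range(8):
        for j in range(i):
          if bin(i^j).count("1")==1: cv2.line(o,tuple(np.round(uv[i]).astype(int).tolist()),tuple(np.round(uv[j]).astype(int).tolist()),(0,255,255),1)
  o=o[580:1060,640:1320] if n=="top" else o[640:1100,760:1420]
  cv2.imwrite(f"pics/ov_{n}.png",o)
E
```

```text
top 293 210 [115 112 110] -0.026627218934911243
top 300 255 [60 93 67] 0.44796380090497734
top 185 195 [45 47 46] 0.04316546762589928
side 285 185 [96 90 88] -0.06545454545454546
side 240 255 [73 74 74] 0.013513513513513514
top 275 195 [55 90 61] 0.5072463768115942
[ 0.48907846 -0.12975057  0.03196133] [ 0.43096732 -0.11267365  0.00568599] [0.55203313 0.14000134 0.02599349] [0.61709844 0.11939962 0.0636838 ] [0.47774207 0.15665673 0.05868087]
cover top [ 0.49352474 -0.13046302 -0.28767007] 105.21960784313725 [np.float64(1430.0)]
box top [ 0.54950141  0.13951685 -0.27068479] 75.84313725490196 [np.float64(2244.0)][ WARN:0@0.442] global loadsave.cpp:1063 imwrite_ Unsupported depth image for selected encoder is fallbacked to CV_8U.
Traceback (most recent call last):
  File "fit.py", line 22, in fit
    r=minimize(cost,q0 if best is None else best.x,method="Nelder-Mead",options=dict(initial_simplex=np.array(q0 if best is None else best.x)+np.vstack([np.zeros(3),np.diag([.015,.015,.1])/(k+1)]),xatol=1e-5,fatol=.01))
  File "fit.py", line 19, in cost
    def cost(q): return sum(np.abs(render(n,parts,q,roi)-M).sum() for n,roi,M in views)
                        ~~~^^^^^^^^^^^^^^^^^^^^^^^^^^^^^^^^^^^^^^^^^^^^^^^^^^^^^^^^^^^^
  File "fit.py", line 19, in <genexpr>
    def cost(q): return sum(np.abs(render(n,parts,q,roi)-M).sum() for n,roi,M in views)
                                   ~~~~~~^^^^^^^^^^^^^^^
  File "fit.py", line 12, in render
    uv=(proj(n,X)-[a,b]+.5)*S-.5
        ~~~~^^^^^
  File "h.py", line 13, in proj
    c=camera_info(n);K=c["intrinsics"]
ValueError: time passes only in moves, steps and waits
```

```bash
python3 - <<'E'
from cell import *
import pickle
pickle.dump({n:camera_info(n) for n in("top","side")},open("ci.pkl","wb"))
E
cat ci.pkl | wc -c
sed -i 's/^import cv2,numpy as np/import cv2,numpy as np,pickle\nCI=pickle.load(open("ci.pkl","rb"))/; s/camera_info(n)/CI[n]/' h.py
cat > ov.py <<'E'
from fit import *
def rotz(a):
    C,s=np.cos(a),np.sin(a);return np.array([[C,-s,0],[s,C,0],[0,0,1]])
def overlay(n,im,items,crop,out):
  """items: list of (R,t,parts)"""
  o=cv2.resize(im[:,:,::-1],None,fx=4,fy=4,interpolation=cv2.INTER_CUBIC)
  for R,t,parts in items:
    for p in parts:
      uv=proj(n,p@R.T+t)*4+1.5
      for i in range(8):
        for j in range(i):
          if bin(i^j).count("1")==1: cv2.line(o,tuple(np.round(uv[i]).astype(int).tolist()),tuple(np.round(uv[j]).astype(int).tolist()),(0,255,255),1)
  a,b,c,e=crop
  cv2.imwrite(out,o[b*4:e*4,a*4:c*4])
E
python3 - <<'E'
from ov import *
im={n:np.load(f"{n}0.npz")["p"] for n in("top","side")}
def M(n,roi):
    a,b,c,e=roi;f=seg(cv2.GaussianBlur(im[n],(3,3),.6))[b:e,a:c]
    return (f<.25).astype(float)
ct=(268,194,318,252);bt=(168,147,234,221);bs=(196,205,285,268)
mt=M("top",ct);mb=M("top",bt);ms=M("side",bs)
mt[:,:]=mt
qc=fit([("top",ct,mt)],COVER,[.4935,-.1305,-.28],"cover top")
q=[.5495,.1395,-.27]
q1=fit([("top",bt,mb)],BOX,q,"box top")
q2=fit([("side",bs,ms)],BOX,q,"box side")
q3=fit([("top",bt,mb),("side",bs,ms)],BOX,q,"box both")
it=[(rotz(a[2]),np.array([a[0],a[1],0]),p) for a,p in((qc,COVER),(q3,BOX))]
overlay("top",im["top"],it,(160,140,330,262),"pics/ov_top.png")
overlay("side",im["side"],it,(190,160,350,275),"pics/ov_side.png")
E
```

```text
731
cover top [ 0.49414163 -0.13031961 -0.2974127 ] 77.65882352941176 [np.float64(1401.0)]
box top [ 0.54953494  0.13986862 -0.27299291] 53.76470588235294 [np.float64(2186.0)]
box side [ 0.55038035  0.13869573 -0.28687825] 116.20784313725488 [np.float64(2911.0)]
box both [ 0.54968458  0.13923774 -0.27769791] 184.89019607843136 [np.float64(2186.0), np.float64(2911.0)]
```

View pics/ov_top.png

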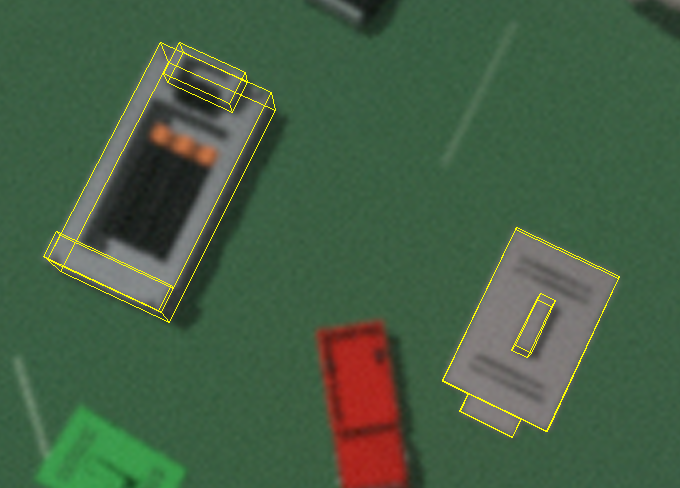

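View pics/ov_side.png

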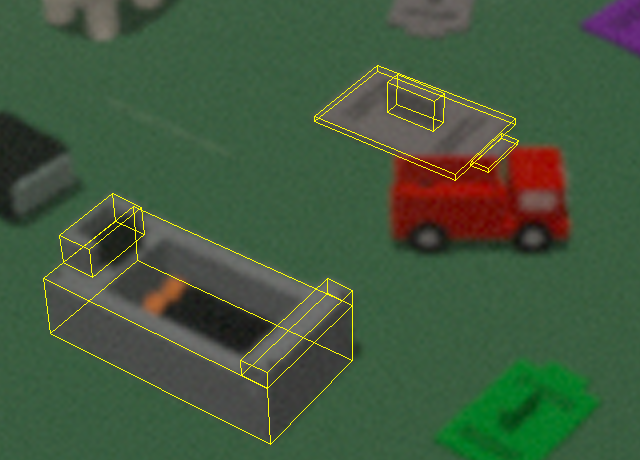

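The overlays line up well with the box and the cover in both views, within about 2 mm. Now I'll write a planning helper that gives the tool-frame deltas.

```bash
cat > plan.py <<'E'
from ov import *
from scipy.spatial.transform import Rotation as Ro
COV=np.array([.4941,-.1303,-.295]); BX=np.array([.5497,.1392,-.276])
def delta(Rt,pt,o=None):
    o=o or get_obs();R=o["tool_rot"];p=o["position"]
    rv=Ro.from_matrix(R.T@Rt).as_rotvec(degrees=True);s=R.T@(np.array(pt)-p)*100
    return np.round(np.r_[rv,s],2)
def toolR(yaw,tilt=0):
    # tool x along cover x, z down; tilt>0 = front(-x) down
    return rotz(yaw)@Ro.from_euler("y",-tilt).as_matrix()@np.diag([1,-1,-1.])
E
python3 - <<'E'
from plan import *
o=get_obs();print(o["clock"],o["position"])
print(delta(toolR(COV[2]),[COV[0],COV[1],.10],o))
z=np.load("top0.npz");P=deproj("top",z["d"])
p=z["p"].astype(int);m=(p[...,0]>150)&(p[...,1]<60)&(p[...,2]<60)
Q=P[m];Q=(Q-[COV[0],COV[1],0])@rotz(COV[2]);print("truck in cover frame",Q.min(0),Q.max(0), Q[Q[:,2]>.02].min(0))
import cell;print([k for k in dir(cell) if not k.startswith("_")])
E
```

```text
0.1 [ 0.25082339 -0.59871524  0.23798541]
[ -0.13   0.06  39.64  40.54 -33.77  13.88]
truck in cover frame [-0.17846707  0.03605759  0.02287838] [-0.05792685  0.11421669  1.05533372] [-0.17846707  0.03605759  0.02287838]
['PlanningError', 'camera_info', 'get_obs', 'hand_in', 'read_camera', 'tip_reach']
```

```bash
python3 -m pendant '[0,0,8,4,-3.4,0,8.5, 0,0,16,8,-6.8,0,6, 0,0,24,12,-10.1,0,4, 0,0,32,16,-13.5,0,4, 0,0,39.6,20,-16.9,0,4, 0,0,39.6,24,-20.2,2,4, 0,0,39.6,28,-23.6,4,4, 0,0,39.6,32,-27,6,4, 0,0,39.6,36,-30.4,8.5,4, 0,0,39.6,40.5,-33.8,11,4, 0,0,39.6,40.5,-33.8,13.9,4, 0,0,39.6,40.5,-33.8,13.9,4]'
python3 - <<'E'
from plan import *
o=get_obs();print(o["clock"],o["position"],o["grip_width"],o["qpos"])
print(delta(toolR(COV[2]),[COV[0],COV[1],.016],o))
p,d=read_camera("side");cv2.imwrite("pics/s1.png",p[60:260,130:400,::-1].repeat(2,0).repeat(2,1))
E
```

```text
clock: 1.3
position: [0.4936, -0.1256, 0.0974]
tool_rot: [[0.959, -0.284, -0.004], [-0.284, -0.959, 0.003], [-0.005, -0.002, -1.0]]
force: [0.1, -0.4, 0.5]
grip_width: 0.471
1.3 [ 0.49356951 -0.12561579  0.09735135] 0.47129888586217933 [ 0.35469346  0.31698226 -0.20849072  2.03372728  0.08580141  0.80340191
 -1.76185468]
[-0.13  0.26  0.43  0.22  0.45  8.13]
```

```bash
python3 -m pendant '[0,0,0,0,0,0,4, 0,0,0,0,0,0,4]'
python3 - <<'E'
from plan import *
o=get_obs()
print(delta(toolR(COV[2]),[COV[0],COV[1],.016],o))
E
```

```text
clock: 1.55
position: [0.494, -0.1329, 0.1009]
tool_rot: [[0.956, -0.292, 0.0], [-0.292, -0.956, -0.001], [0.001, 0.001, -1.0]]
force: [-0.6, -1.2, -0.2]
grip_width: 0.471
[ 0.05 -0.04 -0.07 -0.07 -0.26  8.49]
```

View pics/s1.png

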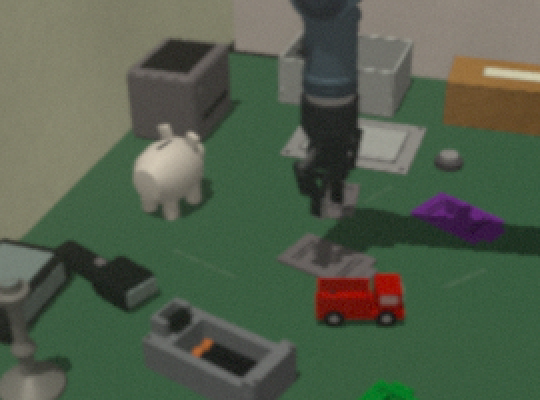

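The side view shows the gripper directly above the cover, at about (330,215), and clear of the truck. I'll descend.

```bash
python3 -m pendant '[0,0,0,0,0,2,4, 0,0,0,0,0,4,4, 0,0,0,0,0,5.5,4, 0,0,0,0,0,6.5,4, 0,0,0,0,0,7.2,4, 0,0,0,0,0,7.8,4, 0,0,0,0,0,8.2,4, 0,0,0,0,0,8.3,4, 0,0,0,0,0,8.3,4]'
python3 - <<'E'
from plan import *
o=get_obs()
print(delta(toolR(COV[2]),[COV[0],COV[1],.016],o))
p,d=read_camera("top");cv2.imwrite("pics/t2.png",cv2.resize(p[150:280,220:380,::-1],None,fx=4,fy=4,interpolation=cv2.INTER_CUBIC))
p,d=read_camera("side");cv2.imwrite("pics/s2.png",cv2.resize(p[130:230,250:360,::-1],None,fx=5,fy=5,interpolation=cv2.INTER_CUBIC))
E
```

```text
clock: 2.45
position: [0.4943, -0.1312, 0.0174]
tool_rot: [[0.957, -0.29, 0.0], [-0.29, -0.957, -0.0], [0.0, -0.0, -1.0]]
force: [-0.2, 0.1, 0.3]
grip_width: 0.471
[-0.   -0.02  0.05 -0.05 -0.08  0.14]
```

View pics/t2.png

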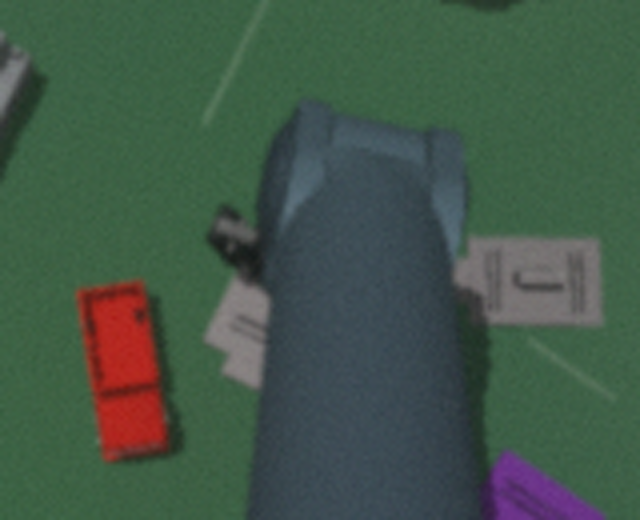

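View pics/s2.png

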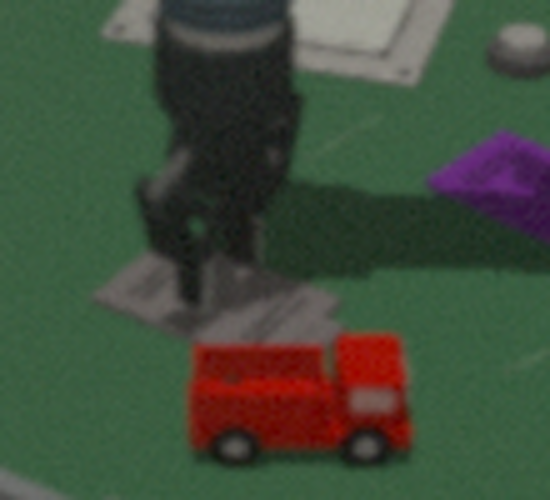

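The fingers straddle the rib and the forearm hides the top view. Closing now.

```bash
python3 -m pendant '[0,0,0,0,0,0.0,2, 0,0,0,0,0,0.0,1, 0,0,0,0,0,0,0, 0,0,0,0,0,0,0, 0,0,0,0,0,0,0, 0,0,0,0,0,0,0, 0,0,0,0,0,0,0]'
python3 - <<'E'
from plan import *
p,d=read_camera("side");cv2.imwrite("pics/s3.png",cv2.resize(p[130:230,250:360,::-1],None,fx=5,fy=5,interpolation=cv2.INTER_CUBIC));np.savez("s3.npz",p=p,d=d)
E
```

```text
clock: 3.25
position: [0.4947, -0.1312, 0.0177]
tool_rot: [[0.957, -0.29, 0.001], [-0.29, -0.957, -0.0], [0.001, -0.0, -1.0]]
force: [-1.0, 0.0, 5.4]
grip_width: 0.127
```

View pics/s3.png

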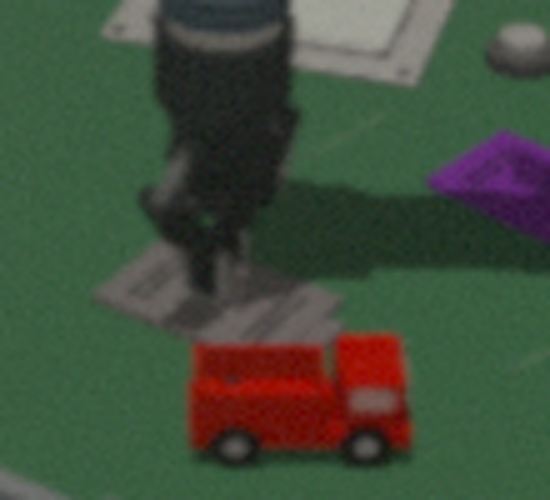

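```bash
cat >> plan.py <<'E'
OFF=np.array([-.0008,0,-.0177]) # cover origin rel. TCP in cover axes
def covpose(tilt,dx,dz,dy=0,B=None,yaw=0):
    """front lower edge at box (-60+dx, dy, 45+dz) mm -> cover R,t world"""
    B=BX if B is None else B
    Rc=rotz(B[2]+yaw)@Ro.from_euler("y",-tilt).as_matrix()
    # front edge point in cover frame (-.06,0,0)
    F=rotz(B[2])@np.array([-.06+dx/1e3,dy/1e3,.045+dz/1e3])+[B[0],B[1],0]
    return Rc,F+Rc@[.06,0,0]
def tcp(Rc,t): return Rc@np.diag([1,-1,-1.]),t-Rc@OFF
def state(o=None,B=None):
    "cover pts in box frame (mm) by FK"
    o=o or get_obs();B=BX if B is None else B
    Rc=o["tool_rot"]@np.diag([1,-1,-1.]);t=o["position"]+Rc@OFF
    f=lambda v:np.round((rotz(B[2]).T@(t+Rc@np.array(v)-[B[0],B[1],0]))*1e3,1)
    return dict(clock=o["clock"],tongue=f([-.074,0,.002]),front=f([-.06,0,0]),rear=f([.06,0,0]),tilt=round(float(np.arcsin(np.clip((rotz(B[2]).T@Rc[:,0])[2],-1,1))),3),yaw=round(float(np.arctan2(Rc[1,0],Rc[0,0])-B[2]),4),F=np.round(o["force"],1),g=round(o["grip_width"],3))
E
python3 -m pendant '[0,0,0,0,0,-1,0, 0,0,0,0,0,-3,0, 0,0,0,0,0,-6,0, 0,0,0,0,0,-9,0, 0,0,0,0,0,-11,0, 0,0,0,0,0,-12,0, 0,0,0,0,0,-12,0, 0,0,0,0,0,-12,0]'
python3 - <<'E'
from plan import *
o=get_obs();print(state(o))
print(delta(*tcp(*covpose(.3,12,60)),o))
p,d=read_camera("side");cv2.imwrite("pics/s4.png",cv2.resize(p[80:230,200:360,::-1],None,fx=4,fy=4,interpolation=cv2.INTER_CUBIC))
E
```

```text
clock: 4.1
position: [0.493, -0.1311, 0.1362]
tool_rot: [[0.957, -0.29, -0.002], [-0.29, -0.957, 0.0], [-0.002, 0.0, -1.0]]
force: [-0.4, -0.1, -1.7]
grip_width: 0.124
{'clock': 4.1, 'tongue': array([ -55.7, -274.1,  120.7]), 'front': array([ -41.7, -274.4,  118.7]), 'rear': array([  78.3, -276.6,  118.4]), 'tilt': -0.002, 'yaw': -0.0184, 'F': array([-0.4, -0.1, -1.7]), 'g': 0.124}
[  0.17  17.31  -1.05  -1.93 -27.52  -0.37]
```

View pics/s4.png

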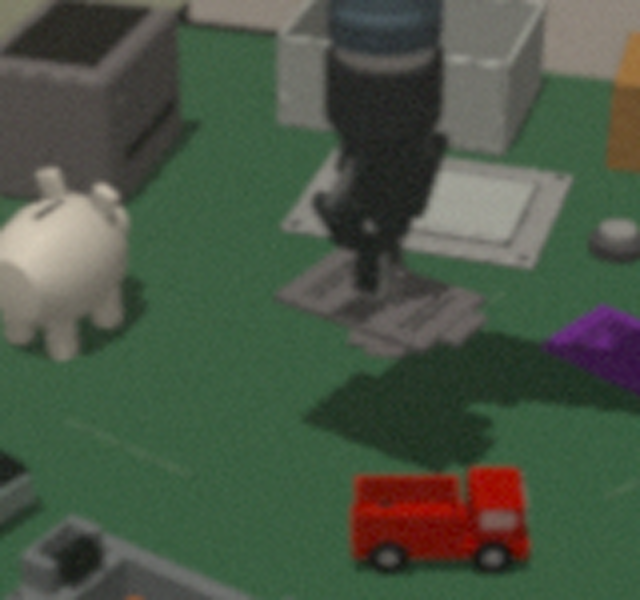

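The cover is lifted level, with its shadow below it. Moving over the box and tipping it.

```bash
python3 -m pendant '[0,0,0,0,-2,0,0, 0,2,0,0,-5,0,0, 0,5,-0.5,-0.5,-9,0,0, 0,8,-1,-1,-13,0,0, 0,11,-1,-1.5,-17,0,0, 0,14,-1,-1.9,-20.5,-0.2,0, 0.2,16,-1,-1.9,-23.5,-0.4,0, 0.2,17.3,-1,-1.9,-25.5,-0.4,0, 0.2,17.3,-1,-1.9,-27,-0.4,0, 0.2,17.3,-1,-1.9,-27.5,-0.4,0, 0.2,17.3,-1,-1.9,-27.5,-0.4,0, 0.2,17.3,-1,-1.9,-27.5,-0.4,0]';  python3 -m pendant '[0,0,0,0,0,0,0, 0,0,0,0,0,0,0]'
python3 - <<'E'
from plan import *
o=get_obs();print(state(o));print(o["qpos"][6])
print(delta(*tcp(*covpose(.3,12,60)),o))
Rc=o["tool_rot"]@np.diag([1,-1,-1.]);t=o["position"]+Rc@OFF
it=[(Rc,t,COVER),(rotz(BX[2]),np.array([BX[0],BX[1],0]),BOX)]
for n,cr in(("side",(190,150,350,275)),("top",(140,110,310,240))):
    p,d=read_camera(n);np.savez(f"{n}5.npz",p=p,d=d);overlay(n,p,it,cr,f"pics/{n}5.png")
E
```

```text
clock: 5.35
position: [0.555, 0.1358, 0.1402]
tool_rot: [[0.919, -0.275, 0.284], [-0.262, -0.962, -0.082], [0.296, 0.001, -0.955]]
force: [0.6, -0.6, -0.5]
grip_width: 0.125
clock: 5.55
position: [0.5556, 0.136, 0.1411]
tool_rot: [[0.918, -0.275, 0.286], [-0.263, -0.961, -0.082], [0.297, -0.0, -0.955]]
force: [-0.0, 0.6, -2.2]
grip_width: 0.122
{'clock': 5.55, 'tongue': array([-60.2,  -1.3, 103.9]), 'front': array([-46.2,  -1.3, 106.2]), 'rear': array([ 68.4,  -1.6, 141.8]), 'tilt': 0.302, 'yaw': -0.0027, 'F': array([-0. ,  0.6, -2.2]), 'g': 0.122}
-2.6064228435714747
[ 0.03 -0.1  -0.15 -0.2  -0.14  0.07]
```

View pics/side5.png

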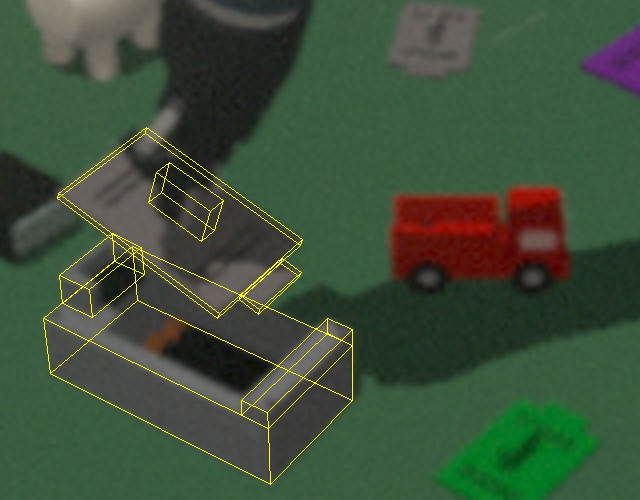

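View pics/top5.png

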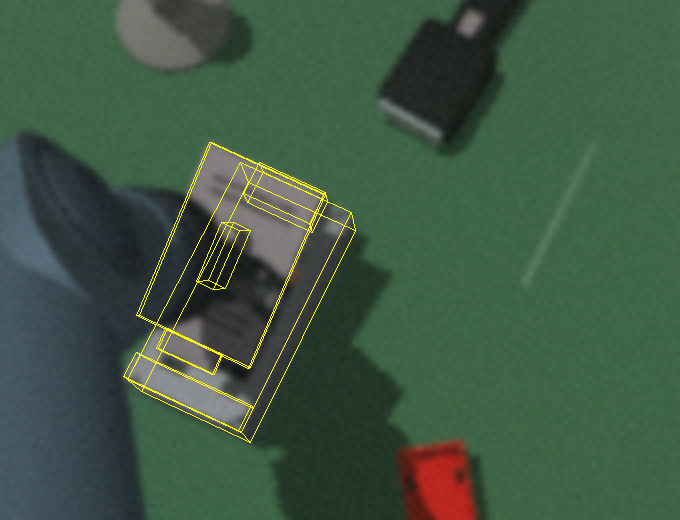

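Run:
```python
from plan import *
def ov2(n,im,items,crop,out,S=8):
  a,b,c,e=crop
  f=np.clip(im.astype(float)*1.8,0,255).astype(np.uint8)
  o=cv2.resize(f[b:e,a:c,::-1],None,fx=S,fy=S,interpolation=cv2.INTER_CUBIC);raw=o.copy()
  for R,t,parts in items:
    for p in parts:
      uv=(proj(n,p@R.T+t)-[a,b]+.5)*S-.5
      for i in range(8):
        for j in range(i):
          if bin(i^j).count("1")==1: cv2.line(o,tuple(np.round(uv[i]).astype(int).tolist()),tuple(np.round(uv[j]).astype(int).tolist()),(0,255,255),1)
  cv2.imwrite(out,np.hstack([raw,o])if raw.shape[1]<=400 else np.vstack([raw,o])) 
o=get_obs()
Rc=o["tool_rot"]@np.diag([1,-1,-1.]);t=o["position"]+Rc@OFF
it=[(Rc,t,COVER),(rotz(BX[2]),np.array([BX[0],BX[1],0]),BOX)]
z=np.load("side5.npz");ov2("side",z["p"],it,(198,180,282,232),"pics/side5b.png",8*0+5)
z=np.load("side5.npz");ov2("side",z["p"],it,(200,178,268,233),"pics/side5b.png",5)
z=np.load("top5.npz");ov2("top",z["p"],it,(168,140,236,225),"pics/top5b.png",5)
```

```text
(no output)
```

View pics/side5b.png

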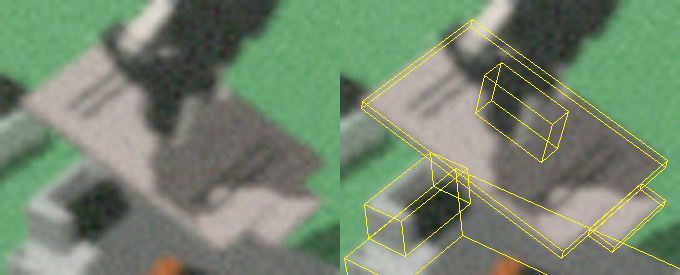

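View pics/top5b.png

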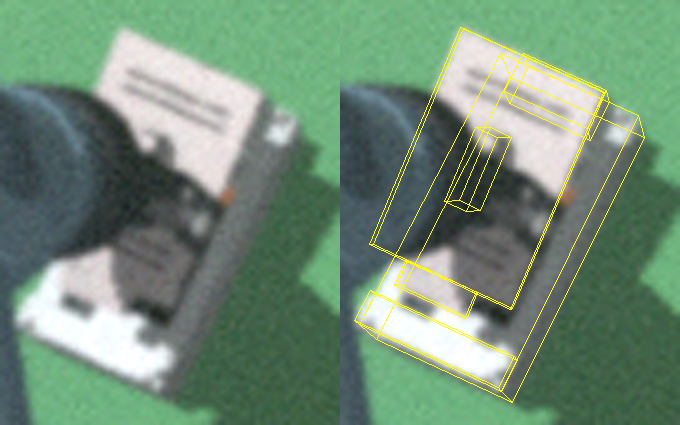

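The predicted outlines match the held cover and the box within about 1 px in both views. I'll lower it behind the lip.

Run:
```python
from plan import *
o=get_obs()
for a in((.3,14,20),(.3,14,3),(.3,14,.5),(.3,.5,.5)): print(delta(*tcp(*covpose(*a)),o))
```

```text
[-0.   -0.12 -0.12 -1.2  -0.09  3.97]
[-0.   -0.12 -0.12 -1.71 -0.09  5.59]
[-0.   -0.12 -0.12 -1.78 -0.09  5.83]
[-0.   -0.12 -0.12 -3.07 -0.09  5.43]
```

```bash
python3 -m pendant '[0,0,0,-0.3,-0.1,1,0, 0,0,0,-0.6,-0.1,2,0, 0,0,0,-0.9,-0.1,3,0, 0,0,0,-1.2,-0.1,4,0, 0,0,0,-1.35,-0.1,4.5,0, 0,0,0,-1.5,-0.1,5,0, 0,0,0,-1.6,-0.1,5.3,0, 0,0,0,-1.7,-0.1,5.6,0, 0,0,0,-1.7,-0.1,5.6,0, 0,0,0,-1.7,-0.1,5.6,0]'
python3 - <<'E'
from plan import *
o=get_obs();print(state(o));print(o["qpos"][6])
Rc=o["tool_rot"]@np.diag([1,-1,-1.]);t=o["position"]+Rc@OFF
it=[(Rc,t,COVER),(rotz(BX[2]),np.array([BX[0],BX[1],0]),BOX)]
n="side";p,d=read_camera(n);overlay(n,p,it,(190,170,310,280),f"pics/{n}6.png")
for a in((.3,14,.5),(.3,7,.5),(.3,.5,.5)): print(delta(*tcp(*covpose(*a)),o))
E
```

```text
clock: 6.65
position: [0.5566, 0.1385, 0.083]
tool_rot: [[0.918, -0.273, 0.287], [-0.261, -0.962, -0.08], [0.298, -0.001, -0.955]]
force: [0.6, 0.2, -0.9]
grip_width: 0.128
{'clock': 6.65, 'tongue': array([-59.9,   1.3,  45.8]), 'front': array([-45.9,   1.2,  48. ]), 'rear': array([68.6,  1.1, 83.8]), 'tilt': 0.302, 'yaw': -0.0009, 'F': array([ 0.6,  0.2, -0.9]), 'g': 0.128}
-2.7200856860014695
[-0.05 -0.14 -0.05 -0.08  0.12  0.25]
[-0.05 -0.14 -0.05 -0.75  0.12  0.04]
[-0.05 -0.14 -0.05 -1.37  0.12 -0.15]
```

View pics/side6.png

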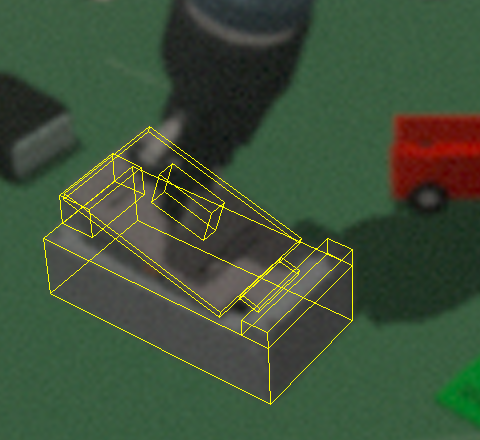

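```bash
python3 -m pendant '[0,0,0,0,0.1,0.15,0, 0,0,0,-0.1,0.1,0.22,0, 0,0,0,-0.3,0.1,0.18,0, 0,0,0,-0.5,0.1,0.12,0, 0,0,0,-0.7,0.1,0.05,0, 0,0,0,-0.7,0.1,0.05,0]'
python3 - <<'E'
from plan import *
o=get_obs();print(state(o));print(o["qpos"])
for a in((.3,3,.5),(.3,.5,.5)): print(delta(*tcp(*covpose(*a)),o))
E
```

```text
clock: 7.3
position: [0.5494, 0.1394, 0.0802]
tool_rot: [[0.919, -0.272, 0.286], [-0.26, -0.962, -0.08], [0.297, -0.001, -0.955]]
force: [0.7, 0.4, -2.0]
grip_width: 0.128
{'clock': 7.3, 'tongue': array([-67.1,   0.2,  42.9]), 'front': array([-53.2,   0.2,  45.2]), 'rear': array([61.4,  0.1, 80.9]), 'tilt': 0.302, 'yaw': -0.0002, 'F': array([ 0.7,  0.4, -2. ]), 'g': 0.128}
[-0.1923187   0.3386963  -0.26452205  2.09810302  0.55837281  0.5508039
 -2.73498893]
[-0.04 -0.1  -0.01 -0.35  0.01 -0.13]
[-0.04 -0.1  -0.01 -0.59  0.01 -0.21]
```

No contact so far. I'll slide forward under the lip.

```bash
python3 -m pendant '[0,0,0,-0.2,0,-0.06,0, 0,0,0,-0.4,0,-0.13,0, 0,0,0,-0.6,0,-0.19,0, 0,0,0,-0.65,0,-0.19,0, 0,0,0,-0.65,0,-0.19,0, 0,0,0,-0.65,0,-0.19,0]'
python3 - <<'E'
from plan import *
o=get_obs();print(state(o));print(o["qpos"][6])
Rc=o["tool_rot"]@np.diag([1,-1,-1.]);t=o["position"]+Rc@OFF
it=[(Rc,t,COVER),(rotz(BX[2]),np.array([BX[0],BX[1],0]),BOX)]
n="side";p,d=read_camera(n);p=np.clip(p*1.6,0,255).astype(np.uint8);overlay(n,p,[],(195,170,285,280),f"pics/{n}7.png");overlay(n,p,it,(195,170,285,280),f"pics/{n}7o.png")
a=cv2.imread("pics/side7.png");b=cv2.imread("pics/side7o.png");cv2.imwrite("pics/side7.png",np.hstack([a,b]))
E
```

```text
clock: 7.9
position: [0.5433, 0.141, 0.0801]
tool_rot: [[0.918, -0.273, 0.286], [-0.261, -0.962, -0.08], [0.297, -0.001, -0.955]]
force: [0.5, -0.5, -1.8]
grip_width: 0.124
{'clock': 7.9, 'tongue': array([-73.4,   0.1,  42.9]), 'front': array([-59.4,   0.1,  45.1]), 'rear': array([55.2,  0. , 80.8]), 'tilt': 0.302, 'yaw': -0.0008, 'F': array([ 0.5, -0.5, -1.8]), 'g': 0.124}
-2.7467089382988474
```

View pics/side7.png

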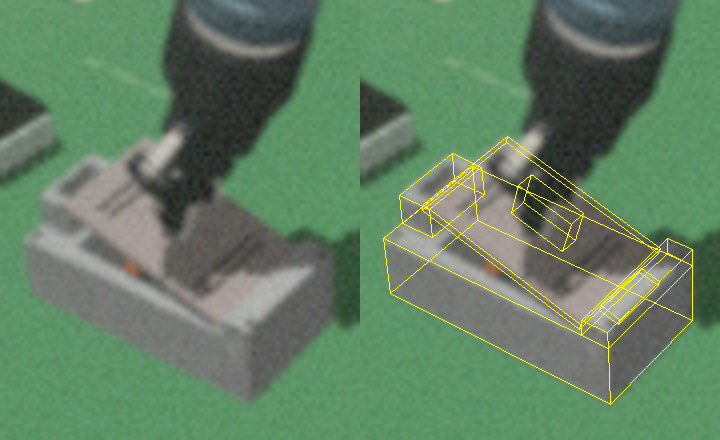

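The lip now overlaps the tongue at the front (left panel, about (260,300)), and the rear is still up. Now the swing.

Run:
```python
from plan import *
o=get_obs()
for a in((.3,-.2,0),(.25,-.2,0),(.2,-.2,0),(.15,-.2,0),(.1,-.2,0),(.05,-.2,0),(0,-.2,0),(0,-.2,-2)): print(a,delta(*tcp(*covpose(*a)),o))
```

```text
(0.3, -0.2, 0) [-0.04 -0.12 -0.05 -0.08  0.   -0.  ]
(0.25, -0.2, 0) [-0.04 -2.98 -0.05 -0.    0.    0.31]
(0.2, -0.2, 0) [-0.04 -5.85 -0.05  0.06  0.    0.62]
(0.15, -0.2, 0) [-0.04 -8.71 -0.05  0.11  0.    0.93]
(0.1, -0.2, 0) [ -0.04 -11.58  -0.05   0.14   0.     1.24]
(0.05, -0.2, 0) [ -0.05 -14.44  -0.05   0.16   0.     1.56]
(0, -0.2, 0) [ -0.05 -17.31  -0.04   0.16   0.     1.88]
(0, -0.2, -2) [ -0.05 -17.31  -0.04   0.1    0.     2.07]
```

```bash
python3 -m pendant '[0,-1.5,0,-0.05,0,0.15,0, 0,-3,0,0,0,0.31,0, 0,-4.4,0,0.03,0,0.47,0, 0,-5.8,0,0.06,0,0.62,0, 0,-7.2,0,0.09,0,0.78,0, 0,-8.7,0,0.11,0,0.93,0, 0,-8.7,0,0.11,0,0.93,0, 0,-8.7,0,0.11,0,0.93,0]'
python3 - <<'E'
from plan import *
o=get_obs();print(state(o));print(o["qpos"],o["ft_torque"])
for a in((.1,-.2,0),(.05,-.2,0),(0,-.2,0),(0,-.2,-2)): print(a,delta(*tcp(*covpose(*a)),o))
E
```

```text
clock: 8.75
position: [0.5472, 0.1398, 0.0715]
tool_rot: [[0.951, -0.273, 0.145], [-0.27, -0.962, -0.04], [0.15, -0.001, -0.989]]
force: [0.3, -0.0, -1.5]
grip_width: 0.127
{'clock': 8.75, 'tongue': array([-74.2,   0. ,  44.8]), 'front': array([-60. ,   0. ,  44.9]), 'rear': array([58.6, -0.1, 62.9]), 'tilt': 0.151, 'yaw': -0.0011, 'F': array([ 0.3, -0. , -1.5]), 'g': 0.127}
[-0.07545276  0.40110962 -0.34318994  2.00969495  0.36802666  0.66374033
 -2.51443307] [ 0.08535159  0.19637013 -0.01451075]
(0.1, -0.2, 0) [-0.04 -2.9  -0.06  0.07 -0.01  0.3 ]
(0.05, -0.2, 0) [-0.05 -5.77 -0.06  0.13 -0.01  0.61]
(0, -0.2, 0) [-0.05 -8.63 -0.06  0.18 -0.01  0.92]
(0, -0.2, -2) [-0.05 -8.63 -0.06  0.15 -0.01  1.12]
```

```bash
python3 -m pendant '[0,-1.5,0,0.03,0,0.2,0, 0,-3,0,0.07,0,0.38,0, 0,-4.5,0,0.1,0,0.58,0, 0,-6,0,0.13,0,0.76,0, 0,-7.4,0,0.16,0,0.92,0, 0,-8.6,0,0.17,0,1.08,0, 0,-9,0,0.17,0,1.15,0, 0,-9,0,0.17,0,1.15,0, 0,-9,0,0.17,0,1.15,0]'
python3 - <<'E'
from plan import *
o=get_obs();print(state(o));print(o["ft_torque"])
Rc=o["tool_rot"]@np.diag([1,-1,-1.]);t=o["position"]+Rc@OFF
it=[(Rc,t,COVER),(rotz(BX[2]),np.array([BX[0],BX[1],0]),BOX)]
n="side";p,d=read_camera(n);p=np.clip(p*1.6,0,255).astype(np.uint8);overlay(n,p,[],(195,170,285,280),f"pics/{n}8.png");overlay(n,p,it,(195,170,285,280),f"pics/{n}8o.png")
a=cv2.imread("pics/side8.png");b=cv2.imread("pics/side8o.png");cv2.imwrite("pics/side8.png",np.hstack([a,b]))
E
```

```text
clock: 9.65
position: [0.5495, 0.1401, 0.0627]
tool_rot: [[0.962, -0.272, -0.008], [-0.272, -0.962, 0.002], [-0.009, 0.0, -1.0]]
force: [-8.7, 0.1, 15.4]
grip_width: 0.125
{'clock': 9.65, 'tongue': array([-75.3,   0.8,  47.7]), 'front': array([-61.4,   0.8,  45.6]), 'rear': array([58.6,  0.9, 44.5]), 'tilt': -0.009, 'yaw': 0.0004, 'F': array([-8.7,  0.1, 15.4]), 'g': 0.125}
[-0.24290708  1.46278844  0.03051868]
```

View pics/side8.png

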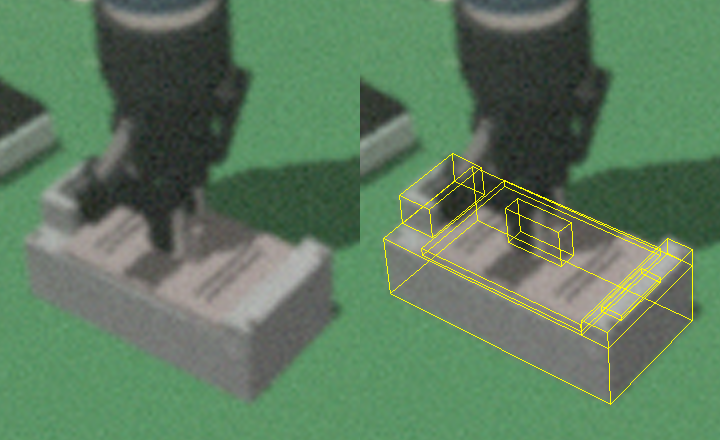

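```bash
python3 -m pendant '[0,-1,0,0,0,0.08,0, 0,-2,0,0,0,0.15,0, 0,-2,0,0,0,0.15,0, 0,-2,0,0,0,0.15,0]'
python3 - <<'E'
from plan import *
o=get_obs();print(state(o));print(o["ft_torque"])
for n,cr in(("side",(195,195,285,275)),("top",(160,140,240,225))):
    p,d=read_camera(n);p=np.clip(p*1.6,0,255).astype(np.uint8);overlay(n,p,[],cr,f"pics/{n}9.png")
a=cv2.imread("pics/side9.png");b=cv2.imread("pics/top9.png");h=min(len(a),len(b));cv2.imwrite("pics/9.png",np.hstack([a[:h],b[:h]]))
E
```

```text
clock: 10.1
position: [0.5495, 0.1401, 0.0624]
tool_rot: [[0.961, -0.272, -0.043], [-0.272, -0.962, 0.011], [-0.044, 0.001, -0.999]]
force: [-11.3, -1.0, 21.9]
grip_width: 0.125
{'clock': 10.1, 'tongue': array([-75.9,   0.8,  50. ]), 'front': array([-62. ,   0.8,  47.4]), 'rear': array([57.9,  0.8, 42.2]), 'tilt': -0.044, 'yaw': 0.0003, 'F': array([-11.3,  -1. ,  21.9]), 'g': 0.125}
[-0.45340583  1.94489788 -0.01460399]
```

View pics/9.png

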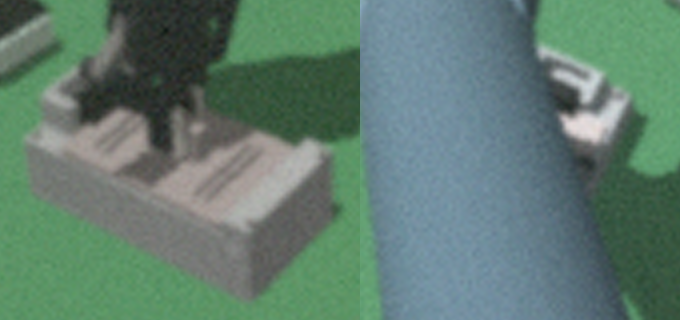

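```bash
python3 -m pendant '[0,1.5,0,0,0,-0.1,0, 0,2.5,0,0,0,-0.2,0, 0,2.5,0,0,0,-0.2,0, 0,2.5,0,0,0,-0.2,0]'; python3 -m pendant '[0,0,0,0,0,0,2, 0,0,0,0,0,0,4, 0,0,0,0,0,0,4, 0,0,0,0,0,0,4, 0,0,0,0,0,0,4]'; python3 -m pendant '[0,0,0,0,0,-1,4, 0,0,0,0,0,-3,4, 0,0,0,0,0,-6,4, 0,0,0,0,0,-9,4, 0,0,0,0,0,-12,4, 0,0,0,0,0,-14,4, 0,0,0,0,0,-14,4]'
python3 - <<'E'
from plan import *
it=[(rotz(BX[2]),np.array([BX[0],BX[1],.045]),COVER),(rotz(BX[2]),np.array([BX[0],BX[1],0]),BOX)]
for n,cr in(("side",(195,195,285,275)),("top",(160,140,240,225))):
    p,d=read_camera(n);np.savez(f"{n}10.npz",p=p,d=d);p=np.clip(p*1.6,0,255).astype(np.uint8);overlay(n,p,[],cr,f"pics/{n}10.png");overlay(n,p,it,cr,f"pics/{n}10o.png")
a,ao,b,bo=[cv2.imread(f"pics/{x}.png")[:320] for x in("side10","side10o","top10","top10o")];cv2.imwrite("pics/10.png",np.hstack([a,ao]))
E
```

```text
clock: 10.6
position: [0.5501, 0.1401, 0.0625]
tool_rot: [[0.962, -0.273, 0.001], [-0.273, -0.962, 0.001], [0.001, -0.001, -1.0]]
force: [-3.9, -0.3, 11.1]
grip_width: 0.128
clock: 11.1
position: [0.5503, 0.1389, 0.0606]
tool_rot: [[0.962, -0.273, 0.002], [-0.273, -0.962, 0.0], [0.002, -0.001, -1.0]]
force: [0.3, -0.2, 0.6]
grip_width: 0.466
clock: 11.8
position: [0.5529, 0.1401, 0.2056]
tool_rot: [[0.962, -0.273, 0.011], [-0.273, -0.962, 0.002], [0.01, -0.005, -1.0]]
force: [0.2, 1.1, 1.1]
grip_width: 0.471
```

View pics/10.png

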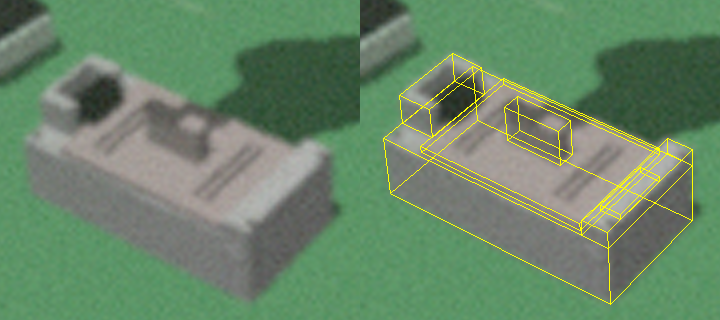

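View pics/top10.png

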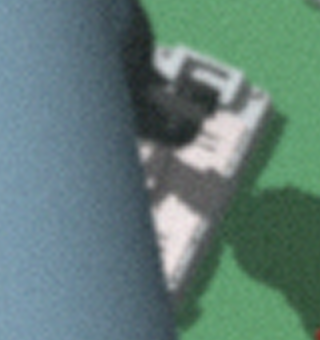

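The cover looks flat in the slot, close to the expected fitted outline. I'll move the arm aside to check the catch and the plane.

```bash
python3 -m pendant '[0,0,0,0,0,-2,4, 0,0,0,0,4,-4,4, 0,0,0,-1,8,-4,4, 0,0,0,-2,12,-4,4, 0,0,0,-4,16,-4,4, 0,0,0,-6,20,-4,4, 0,0,0,-8,24,-4,4, 0,0,0,-8,28,-4,4, 0,0,0,-8,28,-4,4, 0,0,0,-8,28,-4,4]'
python3 - <<'E'
from plan import *
B=rotz(BX[2])
it=[(B,np.array([BX[0],BX[1],.045]),COVER),(B,np.array([BX[0],BX[1],0]),BOX)]
D=[]
for k in range(6):
  p,d=read_camera("top");D.append(d)
d=np.median(D,0);np.savez("top11.npz",p=p,d=d)
P=deproj("top",d);Q=(P-[BX[0],BX[1],0])@B*1e3
m=(abs(Q[...,0])<52)&(abs(Q[...,1])<35)&((abs(Q[...,0])>28)|(abs(Q[...,1])>14))&(Q[...,2]>35)&(Q[...,2]<75)
A=np.c_[Q[m][:,:2],np.ones(m.sum())];c,*_=np.linalg.lstsq(A,Q[m][:,2],rcond=None);r=Q[m][:,2]-A@c
print("plane",c,"rear top z",c[0]*60+c[2],"front",-c[0]*60+c[2],r.std(),m.sum())
# reference: rims before, same camera
d0=np.load("top0.npz")["d"];Q0=(deproj("top",d0)-[BX[0],BX[1],0])@B*1e3
m0=(abs(Q0[...,0])<52)&(abs(Q0[...,1])>33)&(abs(Q0[...,1])<40)&(Q0[...,2]>35)&(Q0[...,2]<55)
A=np.c_[Q0[m0][:,:2],np.ones(m0.sum())];c,*_=np.linalg.lstsq(A,Q0[m0][:,2],rcond=None);print("rims0",c,m0.sum())
cr=(165,140,235,225)
a=np.clip(p*1.5,0,255).astype(np.uint8);p0=np.clip(np.load("top0.npz")["p"]*1.5,0,255).astype(np.uint8)
for s,im,i in(("a",p0,[]),("b",a,[]),("c",a,it)): overlay("top",im,i,cr,f"pics/t11{s}.png")
cv2.imwrite("pics/t11.png",np.hstack([cv2.imread(f"pics/t11{s}.png") for s in "abc"])[:, :])
ps,_=read_camera("side")
s0=np.load("side0.npz")["p"]
for s,im in(("a",s0),("b",ps)): overlay("side",np.clip(im*1.5,0,255).astype(np.uint8),[],(195,195,285,275),f"pics/s11{s}.png")
cv2.imwrite("pics/s11.png",np.hstack([cv2.imread(f"pics/s11{s}.png") for s in "ab"]))
E
```

```text
clock: 12.9
position: [0.3952, -0.1091, 0.2392]
tool_rot: [[0.961, -0.276, -0.001], [-0.276, -0.961, 0.001], [-0.001, -0.001, -1.0]]
force: [0.0, 0.9, -0.1]
grip_width: 0.468
plane [-1.47712754e-03 -2.31978150e-03  5.04071903e+01] rear top z 50.31856264601168 front 50.49581795069812 0.8486187429117096 754
rims0 [3.17475967e-03 4.16161035e-04 4.52261389e+01] 186
```

```bash
python3 -c "
import cv2;a=cv2.imread('pics/t11.png');print(a.shape);cv2.imwrite('pics/t11.png',cv2.resize(a,(800,int(800*a.shape[0]/a.shape[1]))))"
```

```text
(340, 840, 3)
```

View pics/t11.png

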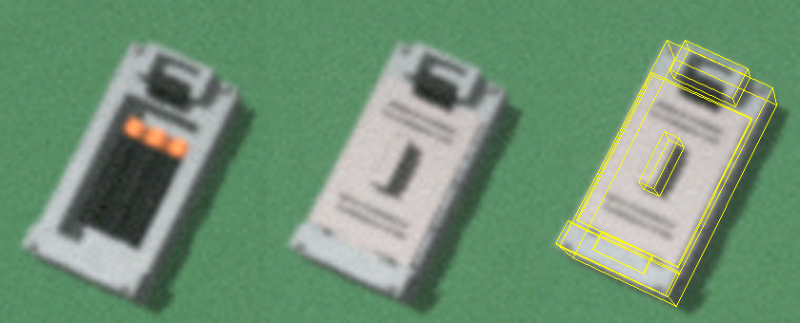

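View pics/s11.png

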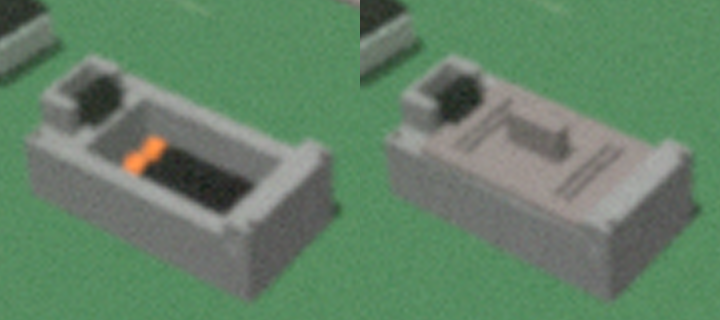

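The plate is flat: its top is at z = 50.3 to 50.5 mm, with a slope under 0.002. Next I'll compare the catch's dark nose before and after, and fit the plate's x position.

Run:
```python
from plan import *
B=rotz(BX[2])
# rectify at z=60 plane in the box frame, both pictures
xs=np.arange(-95,95,.5);ys=np.arange(-50,50,.5)
def rect(p,z):
    X,Y=np.meshgrid(xs,ys,indexing="ij");W=np.stack([X,Y,0*X+z],-1)/1e3@B.T+[BX[0],BX[1],0]
    uv=proj("top",W.reshape(-1,3)).reshape(X.shape+(2,)).astype(np.float32)
    return cv2.remap(p,uv[...,0],uv[...,1],cv2.INTER_CUBIC)
p0=np.load("top0.npz")["p"];p1=np.load("top11.npz")["p"]
a=rect(p0,64);b=rect(p1,64)
iy=abs(ys)<12
for x in range(46,90,2):
    i=np.argmin(abs(xs-x));print(x,int(a[i,iy].mean()),int(b[i,iy].mean()),end=" | ")
print()
c=rect(p1,50)
sat=c[...,0].astype(float)-c[...,2]
o=np.hstack([cv2.resize(q,None,fx=1.25,fy=1.25) for q in(a,b,c)])[:,:,::-1];o=np.clip(o*1.5,0,255).astype(np.uint8)
cv2.imwrite("pics/rect.png",o)
for sgn in(-1,1):
  iy=(sgn*ys>28)&(sgn*ys<37)
  print([(x,int(c[np.argmin(abs(xs-x)),iy].mean()),int(sat[np.argmin(abs(xs-x)),iy].mean())) for x in range(50,72,2)])
```

```text
46 76 131 | 48 87 119 | 50 75 93 | 52 51 61 | 54 34 40 | 56 29 30 | 58 29 30 | 60 33 35 | 62 38 38 | 64 39 40 | 66 39 41 | 68 46 47 | 70 65 67 | 72 89 92 | 74 103 105 | 76 100 102 | 78 86 87 | 80 72 72 | 82 75 76 | 84 94 95 | 86 103 103 | 88 94 95 | 
[(50, 130, 5), (52, 130, 5), (54, 130, 6), (56, 131, 5), (58, 129, 3), (60, 123, 0), (62, 114, -3), (64, 106, -4), (66, 99, -3), (68, 95, -4), (70, 92, -4)]
[(50, 131, 4), (52, 131, 5), (54, 131, 5), (56, 131, 4), (58, 129, 2), (60, 126, -1), (62, 124, -3), (64, 122, -3), (66, 121, -3), (68, 122, -3), (70, 123, -3)]
```

View pics/rect.png

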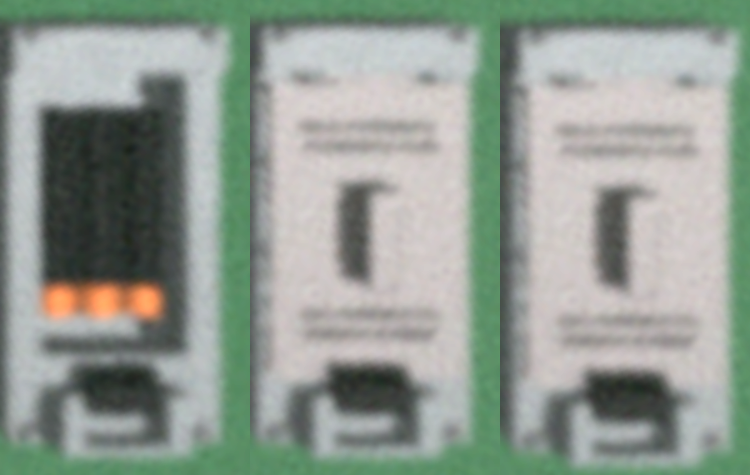

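The catch's brightness profile is the same before and after for x = 54 to 88, so it is closed. The plate's rear edge is near x = 60 mm and its sides are square. Handing in.

Run:
```python
from cell import *
o=get_obs();print(o["clock"],o["force"],o["grip_width"]);print(hand_in())
```

```text
13.25 [ 0.5590372   0.07787248 -0.538777  ] 0.4731021992341255
the job is handed in; nothing more can be done
None
```

The cover is back on the battery box, flat, with the catch closed over its rear edge as far as the cameras show, and I handed the job in at 13.25 s. The hand-in gave no verdict.

I gripped the larger grey cover by its rib and tipped its front down 0.3 rad. I slid the tongue under the lip, swung the rear down onto the catch, let go and moved the arm clear.

**Last checks:**
- **Hooking:** while the cover was still tipped, the arm's own pose put the tongue at x -73.4, y 0.1, z 42.9 mm and the rear edge at z 81 mm in the box frame. No contact force showed.
- **Flat and square:** the plate's top measured 50.3 to 50.5 mm by depth (50 mm expected), with a slope under 0.003. The rear edge is at about x = 60 mm, and the sides look square to the box.
- **Catch:** it looks the same in the top pictures before and after, so I take it as closed. I could not read its joint directly.
- **Other things:** the gripper was open and touching nothing at hand-in. I never went near the button, and I saw nothing else move, though I did not measure the other objects.

**What disagreed:**
- During the final press the tool tilted 0.04 rad further while its readings put the rear edge below the rim, so the pads probably slipped on the rib. I levelled the tool before letting go.
- The two cameras disagree by 1 to 2 mm on where the box is.

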